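Set a flow lane to the slope at which the box just slides

TASK

Set the grey junction box with the red lid gently and square on the yellow mark of the level feed lane and let go of it; it is delicate, so do not press or knock it. Then slowly raise the lane by its red end bar until the box just starts to slide, keep the lane still at that slope while the box slides slowly by itself down to the orange stop, and let go of the bar, leaving the lane standing at that slope; the green check block on the side track must not slide too. Touch neither box nor block once the lane is raised, and leave the white junction box, the reel and the can where they are.

Things in the scene. Friction and masses are not known exactly. Their poses are not given: they have to be found in the camera images.
- box_center (a point): centre of the light grey junction box with the red lid (loose, delicate, 0.13 to 0.26 kg; 55 mm along its x, 70 mm along its y, 50 mm high; the point is 25 mm above its underside), upright on the bench. Its friction on the lane is unknown and changes each time: it starts to slide at a lane angle between 0.2 and 0.48 rad, and slides the faster the more the lane is tilted beyond that
- other_center (a point): centre of a bystander junction box of the same size, white with a blue lid; leave it alone
- lane_hinge (a point): on the lane's hinge axis, middle of the main track, level with the floor, 62 mm above the bench. Its frame turns with the lane: x along the floor from hinge (foot) to bar, y along the hinge axis, z up square to the floor. Floor top at z = 0, 6 mm thick, x = 0 to 250 mm; rims 18 mm high bound the main track (y = -49 to 49 mm) and the side track (y = 54 to 104 mm)
- lane_mark (a point): centre of the yellow mark on the lane's floor, at its upper end (190 mm from the hinge axis, in the plane of the floor); the box belongs here with its 55 mm side along the lane. The frame's axes are as for lane_hinge.
- lane_bar (a point): centre of the red grip bar at the lane's free end: round, 12 mm thick, 93 mm clear between its side arms, parallel to the hinge axis, 320 mm from it, level with the lane's floor; 64 mm free between bar and end of floor. It moves on an arc about the hinge; axes as for lane_hinge, turning with the lane
- lane (a joint): angle of the lane: 0 is level (as at the start), growing as the bar goes up, end stops at -0.06 and 0.8 rad. The lane weighs 0.5 kg and its hinge is stiff (friction 2 N m): the bar takes about 9 to 11 N to raise, the lane stays where it is left, and gives way downward when pressed near the mark with some 3 to 7 N
- lane_stop (a point): middle (on the main track) of the inner face of the orange stop, 30 mm high, that crosses the lane at its foot: 4 mm from the hinge axis, in the plane of the floor. A box against it has its centre 27.5 mm farther up the lane and 25 mm above the floor. Axes as for lane_hinge
- stand: fixed blue stand under the lane; origin on the bench below lane_hinge, x towards the bar, z up. Base plate 8 mm thick, x = -50 to 260 mm, y = -75 to 125 mm; cheeks beside the hinge 78 mm high; black rest block, 39 mm high, under the floor at x = 200 to 230 mm
- reel: bystander: blue reel, 80 mm across, 50 mm high, standing on the left, origin under its centre; leave it alone
- can: bystander: yellow can, 66 mm across, 100 mm high, on the left, origin under its centre; leave it alone
- check_center (a point): centre of the green check block with a black rubber foot, 40 x 36 x 30 mm high, loose (0.12 kg) on the lane's side track. It grips better than the box: it starts to slide only when the lane is 0.05 to 0.09 rad steeper than the slope at which the box does. It must stay in its place on the track
Things that resemble listed ones, but are neither listed nor needed, are in the scene too. What is meant by the part that bears box_center is not pink, and is the smaller of those in its own colour.

How it is judged (in metres and radians):
On the way, in this order (a step that is already met when the one before it is completed fails the run):
1. the box stands on the yellow mark (within 25 mm along the lane) of the lowered lane, released (x of box_center in the frame of lane_hinge between 0.165 and 0.215 m and y of box_center in the frame of lane_hinge between -0.02 and 0.02 m and z of box_center in the frame of lane_hinge between 0.02 and 0.029 m and contact force between the fingers and box below 0.1 N and value of joint lane below 0.13 rad), for 0.2 s.
2. the box is on its way down the raised lane, untouched, while the lane is kept still (slower than 0.05 rad/s) (x of box_center in the frame of lane_hinge between 0.04 and 0.155 m and z of box_center in the frame of lane_hinge between 0.02 and 0.03 m and value of joint lane above 0.17 rad and velocity of joint lane between -0.05 and 0.05 rad/s and contact force between each of the arm, the fingers and box below 0.1 N), for 0.2 s.
At the end, for the whole second after the job is handed in: the box rests upright on the lane against the orange stop (centre 20 to 42 mm from the hinge axis), the check block is still in its place on the side track (centre 90 to 180 mm from the hinge axis), and the lane stands still, raised (0.17 to 0.56 rad), all released (x of box_center in the frame of lane_hinge between 0.02 and 0.042 m and y of box_center in the frame of lane_hinge between -0.025 and 0.025 m and z of box_center in the frame of lane_hinge between 0.018 and 0.032 m and value of joint lane between 0.17 and 0.56 rad and linear speed of box below 0.02 m/s and velocity of joint lane between -0.03 and 0.03 rad/s and x of check_center in the frame of lane_hinge between 0.09 and 0.18 m); the robot touches nothing.
It fails at once if the box races down: faster than 0.4 m/s on the raised lane (tilted well beyond the point of slip) (value of joint lane above 0.15 rad and linear speed of box above 0.4 m/s).
It fails at once if the lane is moved on (faster than 0.2 rad/s) after the box has slid half-way (value of joint lane above 0.15 rad and x of box_center in the frame of lane_hinge between 0 and 0.11 m and z of box_center in the frame of lane_hinge between 0.015 and 0.035 m and (velocity of joint lane above 0.2 rad/s or velocity of joint lane below -0.2 rad/s)).
It fails at once if the robot touches the box or the check block after the lane has been raised (value of joint lane above 0.15 rad and (contact force between any of the fingers, the arm and box above 0.5 N or contact force between any of the fingers, the arm and check above 0.5 N)).
It fails at once if the delicate box is pressed or knocked against the lane with more than 20 N (contact force between box and lane above 20 N).
It fails at once if the white junction box, the reel or the can is disturbed, or the check block leaves its place (the lane is too steep) (distance of any of other_center, reel, can from where it was at the start of the episode above 0.02 m or x of check_center in the frame of lane_hinge below 0.09 m or x of check_center in the frame of lane_hinge above 0.18 m).
It also fails if it takes over 72 s, if anything falls off the work surface, if the arm or the gripper's body presses on something with over 40 N, if the wrist force passes 120 N, or if a joint passes its speed limit or range.

ROBOT

A 6-joint arm with a two-finger parallel gripper is mounted at the origin on the work surface. World frame = base frame: x ahead of the robot, y to its left, z up, the work surface at z = 0. Lengths are in mm, angles in rad, forces in N, time in s.
With the tool pointing down it reaches from about 300 to 775 mm from the base axis. Payload 14.6 kg.
Tool frame: the origin (TCP) lies on the front face of the gripper's body, between the roots of the fingers; the fingertips stand 97 mm ahead of it and the grasp point (between the pads) lies 78 mm ahead of it; z points along the fingers, y is the direction in which the jaws open and shut (so a half turn about z gives the same grasp; the last joint's range is limited). The gripper opens to 94 mm and grips with 3 to 60 N. Pads are 16 mm wide; open, the fingers measure 119 mm over their backs; the gripper's body (75 mm by 177 mm) begins 78 mm behind the grasp point.
Start: joints at [-1.359, 0.3, 1.521, -0, 1.321, -0.067], TCP at [151.355, -528.755, 302.646] pointing down, gripper open.
Joint ranges: [-3.03, 3.03], [-0.79, 2.21], [0.23, 2.52], [-1.04, 4.18], [0, 3.07], [-2.55, 2.55]. Speed limits (rad/s): [2.22, 2.22, 2.57, 3.14, 3.14, 3.14].

INTERFACE

Orientations are given as [roll, pitch, yaw] about the fixed x, y, z axes, in that order (R = Rz(yaw) Ry(pitch) Rx(roll)).
In Python, from cell import manip, eyes, finder gives the robot as it stands.
- The arm moves only by the tool drive_tool, never from a script. Its argument "rows" is a list of rows, each an object with "offset": the shift along the tool's x, y, z in mm, a list of three; "spin": the turn about the tool's z in degrees; "jaw": the finger opening in mm, from 0 to 94. In form: [{"offset": [dx, dy, dz], "spin": spin, "jaw": jaw}, ...]. A call has 1 to 20 rows; each row shifts and turns the commanded pose from where the row before left it, along the tool's axes as they then stand; what a row does not reach is not made up. A row lasts 1/10 s, in which the tool goes at most 50 mm and 8.59 degrees, less where a joint would pass 70% of its speed; a pose out of reach is approached as far as the arm can. A call is refused whole if a number of a shift passes 50 or a number of a turn 8.59, either way. A call with a gripper value outside its range is refused whole. The fingers move at their own pace and stop on an object; "force" is the grip in N (left out, the last holds). Time passes only in rows, so rows that do not move let the fingers close. It gives the time, the measured TCP pose, the force and the opening at its end, in the units of the state.
- manip.read_state(): the state, without advancing time (a new reading comes with each control period).
- eyes.camera(name): name is "side" or "top" or "wrist"; returns a dict with "color" (400x640x3 uint8, blue, green, red), "depth" (400x640 float32, mm along the optical axis (not along the pixel's ray), 0 where there is no reading), "vfov" (degrees; the focal length in pixels is half the picture's height over the tangent of half this angle, whatever the lens; pixels are square), "cx", "cy" (the principal point, pixels), "D" ([k1, k2, p1, p2, k3] as OpenCV has them; the pictures are not rectified), "rvec" (rotation vector, rad) and "tvec" (3), from world to camera coordinates, as OpenCV has them. Camera axes: x right, y down, z forward; pixel columns grow to the right and rows downward; lengths in mm; the calibration is good to about 2 mm. A picture is of the moment at which its call begins.
- manip.sign_off(): hands the job in, once; it reports no verdict.
Trained networks look in the newest picture that a camera, given by its name, has taken for a name from the list of things; names that differ only in an ending like _2 or _b are one class to them, and where a whole thing is asked for, a point or a joint stands for the part that bears it (a point fixed in the world has none). Each returns a list of dicts, best first, with "p" (0 to 1); they miss things now and then, are a little off and sometimes report something else, mostly with a low value. They report only what shows in the picture. A call takes as long as a camera call. They do not tell look-alikes from the thing itself.
- finder.find_in(camera, target): "uv" ([column, row] in pixels, amid what is visible of it).
The state is a dict: "clock": time; "joints": joint angles; "qd": joint speeds; "effort": joint torques, N m; "eef_pos": TCP position; "eef_rot": TCP orientation; "wrist_force": force on the tool from outside, world axes, zero at the start; "moment": the same for the moment, N m; "finger_gap": finger opening in mm.
Only numpy, scipy, OpenCV 4.12 (cv2) and the standard library are available. Lean on these libraries where they do the work, as an engineer would, in place of code of your own. Each camera call takes 0.05 s, during which the arm holds its last target. There are 200 camera calls.

## Working session

There is one attempt and no reset: what is moved stays moved. The work goes in short steps, Python scripts to look and compute and a tool call to move; the robot and the scene stay as the last step left them, time stands still between calls to the robot, and variables do not carry over. Pictures are saved under pics/ and viewed, about 8 in all and at most 12, crops included, and the job is handed in when it is done.

Besides the shell and the picture viewer there is one more tool, called after "Emit:" as name(argument=value, ...) on one line, values as JSON. drive_tool: Moves the arm, as the interface text tells. Its arguments: {"type":"object","properties":{"rows":{"type":"array","items":{"type":"object","properties":{"offset":{"type":"array","items":{"type":"number"}},"spin":{"type":"number"},"jaw":{"type":"number"}}}},"force":{"type":"number"}},"required":["rows"]}

```bash
mkdir -p pics
cat > h.py <<'E'
import numpy as np, cv2
from cell import manip, eyes, finder
def K(c):
    f=200/np.tan(np.radians(c["vfov"])/2)
    return np.array([[f,0,c["cx"]],[0,f,c["cy"]],[0,0,1]])
def cloud(c):
    "world xyz per pixel (nan where no depth)"
    h,w=c["depth"].shape
    v,u=np.mgrid[:h,:w]
    p=cv2.undistortPoints(np.stack([u,v],-1).reshape(-1,1,2).astype(np.float64),K(c),np.array(c["D"],float)).reshape(h,w,2)
    d=c["depth"].astype(float).copy(); d[d==0]=np.nan
    X=np.dstack([p[...,0]*d,p[...,1]*d,d])
    R=cv2.Rodrigues(np.array(c["rvec"],float))[0]
    return (X-np.array(c["tvec"],float).ravel())@R
def proj(c,P):
    return cv2.projectPoints(np.array(P,float).reshape(-1,1,3),np.array(c["rvec"],float),np.array(c["tvec"],float),K(c),np.array(c["D"],float))[0].reshape(-1,2)
E
python3 - <<'E'
from h import *
print(manip.read_state())
for n in("top","side"):
    c=eyes.camera(n); cv2.imwrite(f"pics/{n}0.png",c["color"]); W=cloud(c)
    np.savez(f"{n}0.npz",W=W,col=c["color"])
    for t in("box_center","other_center","lane_mark","lane_bar","lane_hinge","lane_stop","check_center","stand","reel","can"):
        for r in finder.find_in(n,t)[:4]:
            u,v=map(int,r["uv"]); print(n,t,round(r["p"],2),u,v,np.round(W[min(v,399),min(u,639)]))
E
```

```text
{'clock': 0.0, 'joints': array([-1.35861886e+00,  3.00487852e-01,  1.52159493e+00, -1.12945754e-05,
        1.32067948e+00, -6.66183495e-02]), 'qd': array([-0.00126194, -0.0005684 ,  0.00167049, -0.00117466, -0.00028079,
       -0.00083974]), 'effort': array([-1.36297320e-03, -5.31805944e+01, -3.52735555e+01,  7.07765669e-02,
        2.44184292e-02, -9.08290872e-05]), 'eef_pos': array([ 151.31288993, -528.61987025,  302.07121167]), 'eef_rot': array([-3.14042491e+00, -6.69444664e-05,  2.78798580e-01]), 'wrist_force': array([1.06958702, 0.27044785, 0.50657253]), 'moment': array([-0.08444201, -0.03397756,  0.02382024]), 'finger_gap': 94.29094242803971}
top box_center 0.87 465 149 [ 683. -452.   50.]
top box_center 0.59 415 177 [ 603. -311.   50.]
top box_center 0.58 466 208 [ 516. -445.   65.]
top other_center 0.92 407 237 [ 436. -285.   53.]
top lane_mark 0.8 290 197 [543.  36.  62.]
top lane_mark 0.17 157 234 [440. 398.  50.]
top lane_bar 0.79 289 200 [534.  38.  65.]
top lane_hinge 0.58 291 195 [548.  33.  66.]
top lane_stop 0.67 291 202 [529.  33.  59.]
top check_center 0.8 287 216 [488.  42.  92.]
top stand 0.92 297 201 [532.  16.  63.]
top reel 0.71 158 234 [440. 396.  46.]
top can 0.78 155 187 [562. 394. 100.]
side box_center 0.79 331 119 [ 672. -450.   47.]
side box_center 0.78 368 127 [ 513. -426.   64.]
side box_center 0.58 332 146 [ 601. -290.   42.]
side other_center 0.81 373 162 [ 430. -245.   51.]
side lane_mark 0.77 305 201 [553.  39.  63.]
side lane_mark 0.64 282 312 [437. 423.  51.]
side lane_bar 0.72 308 200 [549.  28.  59.]
side lane_hinge 0.68 304 204 [552.  49.  59.]
side lane_stop 0.94 308 202 [543.  39.  62.]
side check_center 0.73 325 200 [484.  43.  94.]
side reel 0.55 283 313 [433. 424.  50.]
side can 0.95 235 292 [554. 441.  92.]
```

View pics/top0.png

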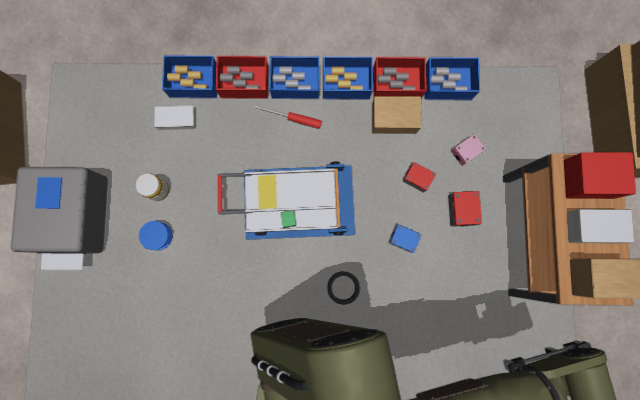

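View pics/side0.png

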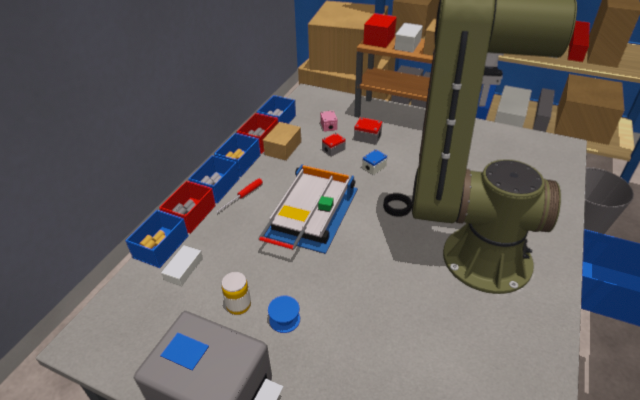

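Top view: target is the small red-lid box at (420,177), since the one at (466,208) is larger and 65 mm high. The lane has its bar at left (220,194), mark at (267,191) and stop at (338,200). Next I measure poses from the depth cloud.

```bash
cat > m.py <<'E'
from h import *
d=np.load("top0.npz"); W=d["W"]; hsv=cv2.cvtColor(d["col"],cv2.COLOR_BGR2HSV)
H,S,V=[hsv[...,i].astype(int) for i in range(3)]
def reg(m,u0,u1,v0,v1):
    k=np.zeros_like(m); k[v0:v1,u0:u1]=m[v0:v1,u0:u1]; return W[k&np.isfinite(W[...,2])]
def show(n,P,zr=None):
    if zr: P=P[(P[:,2]>zr[0])&(P[:,2]<zr[1])]
    r=cv2.minAreaRect(P[:,:2].astype(np.float32)); print(n,len(P),"mean",P.mean(0).round(1),"rect",np.round(r[0],1),np.round(r[1],1),round(r[2],1))
red=((H<6)|(H>174))&(S>140)&(V>70)
show("boxlid",reg(red,400,440,160,195),(42,58)); show("big",reg(red,445,490,185,230),(55,75))
show("bar",reg(red,215,224,170,220))
show("yellow",reg((H>20)&(H<32)&(S>120),250,285,170,215),(50,75))
show("orange",reg((H>6)&(H<20)&(S>130),325,352,160,240))
show("green",reg((H>45)&(H<80)&(S>120),275,305,205,235),(85,100))
show("blue lid",reg((H>100)&(H<125)&(S>120),385,425,220,255),(42,58))
E
python3 m.py
```

```text
boxlid 434 mean [ 606.6 -324.    49.9] rect [ 606.4 -324.8] [67.3 54.9] 61.9
big 795 mean [ 516.  -447.    64.5] rect [ 516.7 -448.1] [89.7 71.3] 1.9
bar 129 mean [548.7 229.   65.6] rect [555.1 229.7] [106.2  10.6] 3.5
yellow 534 mean [557.3  99.4  62.1] rect [557.7  99.6] [88.8 46.7] 3.6
orange 124 mean [539.7 -90.8  90.3] rect [539.2 -91.2] [154.7   6.6] 2.0
green 7 mean [472.5  35.8  92.5] rect [480.7  36.5] [38.1 23.9] 4.9
blue lid 467 mean [ 433.2 -281.1   50. ] rect [ 433.5 -281.3] [68.3 54.7] 68.4
```

Emit:
drive_tool(rows=[{"offset": [30, -4.4, 0], "jaw": 94}, {"offset": [33, -4.7, 0]}, {"offset": [33, -4.7, 0]}, {"offset": [33, -4.7, 0]}, {"offset": [33, -4.7, 0]}, {"offset": [33, -4.7, 0]}, {"offset": [33, -4.7, 0]}, {"offset": [33, -4.7, 0]}, {"offset": [33, -4.7, 0]}, {"offset": [33, -4.7, 0]}, {"offset": [33, -4.7, 0]}, {"offset": [33, -4.7, 0]}, {"offset": [33, -4.7, 0]}, {"offset": [33, -4.7, 0]}, {"offset": [34, -5, 0]}])

```text
validation failed for argument at $.ro...
```

Emit:
drive_tool(rows=[{"spin": -7.7, "offset": [0, 0, 10]}, {"spin": -7.7, "offset": [0, 0, 10]}, {"spin": -7.7, "offset": [0, 0, 10]}, {"spin": -7.7, "offset": [0, 0, 10]}, {"spin": -7.7, "offset": [0, 0, 10]}, {"spin": -7.5, "offset": [0, 0, 10]}, {"offset": [0, 0, 0]}, {"offset": [0, 0, 0]}])

```text
validation failed for argument at $.ro...
```

```bash
cat > look.py <<'E'
import sys
from h import *
# wrist look: python look.py name
c=eyes.camera("wrist"); cv2.imwrite(f"pics/{sys.argv[1]}.png",c["color"]); W=cloud(c); np.savez(sys.argv[1]+".npz",W=W,col=c["color"])
s=manip.read_state(); print(s["clock"],s["eef_pos"].round(1),s["eef_rot"].round(3),s["joints"].round(2),s["wrist_force"].round(2),round(s["finger_gap"],1))
E
python3 look.py w1
python3 - <<'E'
from h import *
d=np.load("w1.npz");W=d["W"];hsv=cv2.cvtColor(d["col"],cv2.COLOR_BGR2HSV).astype(int);H,S,V=hsv[...,0],hsv[...,1],hsv[...,2]
m=((H<6)|(H>174))&(S>140)&(V>60)&(abs(W[...,2]-50)<6)&(np.hypot(W[...,0]-606,W[...,1]+325)<55)
P=W[m]; print(len(P),P.mean(0).round(1),cv2.minAreaRect(P[:,:2].astype(np.float32)))
E
```

```text
1.15 [ 151.3 -528.7  302.6] [-3.142  0.     0.279] [-1.36  0.3   1.52 -0.    1.32 -0.07] [ 0.79  0.45 -0.34] 94.2
0 [nan nan nan] ((0.0, 0.0), (0.0, 0.0), 0.0)<stdin>:4: RuntimeWarning: Mean of empty slice.
  ret = um.true_divide(
```

View pics/w1.png

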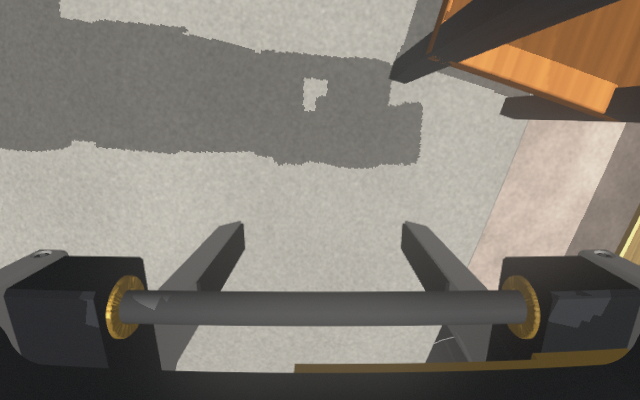

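That view only shows the start pose: the fingers at (240,230) and (405,230) over empty bench. Both moves were refused because every row needs all three keys.

Emit:
drive_tool(rows=[{"offset": [30, -4.4, 0], "spin": 0, "jaw": 94}, {"offset": [33, -4.7, 0], "spin": 0, "jaw": 94}, {"offset": [33, -4.7, 0], "spin": 0, "jaw": 94}, {"offset": [33, -4.7, 0], "spin": 0, "jaw": 94}, {"offset": [33, -4.7, 0], "spin": 0, "jaw": 94}, {"offset": [33, -4.7, 0], "spin": 0, "jaw": 94}, {"offset": [33, -4.7, 0], "spin": 0, "jaw": 94}, {"offset": [33, -4.7, 0], "spin": 0, "jaw": 94}, {"offset": [33, -4.7, 0], "spin": 0, "jaw": 94}, {"offset": [33, -4.7, 0], "spin": 0, "jaw": 94}, {"offset": [33, -4.7, 0], "spin": 0, "jaw": 94}, {"offset": [33, -4.7, 0], "spin": 0, "jaw": 94}, {"offset": [33, -4.7, 0], "spin": 0, "jaw": 94}, {"offset": [33, -4.7, 0], "spin": 0, "jaw": 94}, {"offset": [34, -5, 0], "spin": 0, "jaw": 94}])

```text
clock: 2.65
eef_pos: [607.0, -324.6, 302.6]
eef_rot: [3.142, 0.0, 0.279]
wrist_force: [-1.4, 0.2, -0.3]
finger_gap: 94.1
```

Emit:
drive_tool(rows=[{"spin": -7.7, "offset": [0, 0, 10], "jaw": 94}, {"spin": -7.7, "offset": [0, 0, 10], "jaw": 94}, {"spin": -7.7, "offset": [0, 0, 10], "jaw": 94}, {"spin": -7.7, "offset": [0, 0, 10], "jaw": 94}, {"spin": -7.7, "offset": [0, 0, 10], "jaw": 94}, {"spin": -7.5, "offset": [0, 0, 10], "jaw": 94}, {"offset": [0, 0, 0], "spin": 0, "jaw": 94}, {"offset": [0, 0, 0], "spin": 0, "jaw": 94}])

```text
clock: 3.45
eef_pos: [606.0, -325.3, 242.9]
eef_rot: [3.142, 0.0, 1.078]
wrist_force: [0.1, -0.1, 0.1]
finger_gap: 94.0
```

```bash
python3 look.py w2
python3 - <<'E'
from h import *
d=np.load("w2.npz");W=d["W"];hsv=cv2.cvtColor(d["col"],cv2.COLOR_BGR2HSV).astype(int);H,S,V=hsv[...,0],hsv[...,1],hsv[...,2]
m=((H<6)|(H>174))&(S>140)&(V>60)&(abs(W[...,2]-50)<6)&(np.hypot(W[...,0]-606,W[...,1]+325)<55)
P=W[m]; print(len(P),P.mean(0).round(1),cv2.minAreaRect(P[:,:2].astype(np.float32)))
E
```

```text
3.5 [ 606.  -325.4  243.2] [ 3.141 -0.     1.078] [-0.55  0.66  1.14  0.    1.34 -0.05] [-1.32  0.03  0.32] 94.2
4361 [ 609.7 -322.6   48.5] ((609.1278076171875, -323.83868408203125), (68.42571258544922, 54.43654251098633), 61.78466796875)
```

View pics/w2.png

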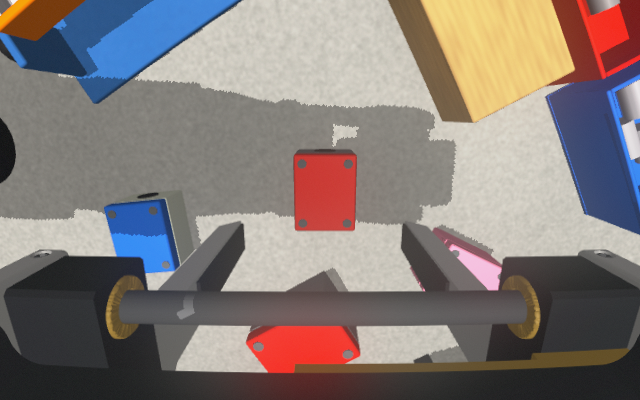

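Box sits centred between the fingers at (325,190) and aligned with them. I descend, grip lightly and lift.

Emit:
drive_tool(rows=[{"offset": [1.8, 1.3, 25], "spin": 0, "jaw": 94}, {"offset": [0, 0, 30], "spin": 0, "jaw": 94}, {"offset": [0, 0, 30], "spin": 0, "jaw": 94}, {"offset": [0, 0, 25], "spin": 0, "jaw": 94}, {"offset": [0, 0, 20], "spin": 0, "jaw": 94}, {"offset": [0, 0, 10], "spin": 0, "jaw": 94}, {"offset": [0, 0, 0], "spin": 0, "jaw": 40}, {"offset": [0, 0, 0], "spin": 0, "jaw": 40}, {"offset": [0, 0, 0], "spin": 0, "jaw": 40}, {"offset": [0, 0, 0], "spin": 0, "jaw": 40}, {"offset": [0, 0, 0], "spin": 0, "jaw": 40}, {"offset": [0, 0, 0], "spin": 0, "jaw": 40}], force=15)

```text
clock: 4.7
eef_pos: [608.0, -324.4, 103.2]
eef_rot: [3.141, 0.0, 1.082]
wrist_force: [-0.4, 0.2, 3.2]
finger_gap: 54.6
```

Emit:
drive_tool(rows=[{"offset": [0, 0, -10], "spin": 0, "jaw": 40}, {"offset": [0, 0, -30], "spin": 0, "jaw": 40}, {"offset": [0, 0, -40], "spin": 0, "jaw": 40}, {"offset": [0, 0, -40], "spin": 0, "jaw": 40}, {"offset": [0, 0, -40], "spin": 0, "jaw": 40}, {"offset": [0, 0, -30], "spin": 0, "jaw": 40}, {"offset": [0, 0, 0], "spin": 8.4, "jaw": 40}, {"offset": [0, 0, 0], "spin": 8.4, "jaw": 40}, {"offset": [0, 0, 0], "spin": 8.4, "jaw": 40}, {"offset": [0, 0, 0], "spin": 8.4, "jaw": 40}, {"offset": [0, 0, 0], "spin": 8.4, "jaw": 40}, {"offset": [0, 0, 0], "spin": 8.4, "jaw": 40}, {"offset": [0, 0, 0], "spin": 8.4, "jaw": 40}, {"offset": [0, 0, 0], "spin": 0, "jaw": 40}])

```text
clock: 6.1
eef_pos: [607.8, -324.3, 293.1]
eef_rot: [-3.142, -0.0, 0.053]
wrist_force: [-0.1, 0.7, -1.7]
finger_gap: 54.7
```

Emit:
drive_tool(rows=[{"offset": [-3, -20, 0], "spin": 0, "jaw": 40}, {"offset": [-3, -35, 0], "spin": 0, "jaw": 40}, {"offset": [-3, -35, 0], "spin": 0, "jaw": 40}, {"offset": [-3, -35, 0], "spin": 0, "jaw": 40}, {"offset": [-3, -35, 0], "spin": 0, "jaw": 40}, {"offset": [-3, -35, 0], "spin": 0, "jaw": 40}, {"offset": [-3, -35, 0], "spin": 0, "jaw": 40}, {"offset": [-3, -35, 0], "spin": 0, "jaw": 40}, {"offset": [-3, -35, 0], "spin": 0, "jaw": 40}, {"offset": [-3, -35, 0], "spin": 0, "jaw": 40}, {"offset": [-2, -20, 0], "spin": 0, "jaw": 40}, {"offset": [0, 0, 0], "spin": 0, "jaw": 40}, {"offset": [0, 0, 0], "spin": 0, "jaw": 40}])

```text
clock: 7.4
eef_pos: [556.3, 28.2, 293.0]
eef_rot: [3.141, -0.0, 0.059]
wrist_force: [0.4, 0.3, -1.7]
finger_gap: 54.9
```

```bash
python3 look.py w3
cat > lane.py <<'E'
import sys
from h import *
d=np.load(sys.argv[1]+".npz");W=d["W"];hsv=cv2.cvtColor(d["col"],cv2.COLOR_BGR2HSV).astype(int);H,S,V=hsv[...,0],hsv[...,1],hsv[...,2]
x,y,z=W[...,0],W[...,1],W[...,2]
def f(n,m):
    P=W[m]
    if len(P)<5: return print(n,len(P))
    r=cv2.minAreaRect(P[:,:2].astype(np.float32)); print(n,len(P),P.mean(0).round(1),np.round(r[0],1),np.round(r[1],1),round(r[2],1))
    v=cv2.fitLine(P[:,:2].astype(np.float32),cv2.DIST_L2,0,.01,.01).ravel(); print("   dir deg",np.degrees(np.arctan2(v[1],v[0])).round(2))
L=(abs(x-540)<150)
f("yellow",L&(H>20)&(H<32)&(S>110)&(y>50)&(y<150)&(abs(z-62)<10))
f("bar",L&((H<6)|(H>174))&(S>140)&(y>200)&(y<260)&(z>50)&(z<80))
f("orange",L&(H>6)&(H<20)&(S>130)&(y<-60)&(y>-120)&(z>80)&(z<100))
f("green",L&(H>45)&(H<80)&(S>100)&(z>84)&(z<100))
E
python3 lane.py w3
```

```text
7.45 [556.4  27.7 292.9] [ 3.141 -0.     0.057] [-0.02  0.32  1.51 -0.    1.3   1.5 ] [-0.42  0.08 -1.29] 55.4
yellow 3932 [564.2 103.1  61.1] [558.9 100.8] [92.  50.2] 2.9
   dir deg -5.14
bar 1209 [554.5 228.2  65.1] [552.3 229. ] [102.3  12.2] 3.0
   dir deg 2.93
orange 955 [561.9 -88.8  90.2] [560.2 -89. ] [119.1   8. ] 3.1
   dir deg 2.94
green 0
```

View pics/w3.png

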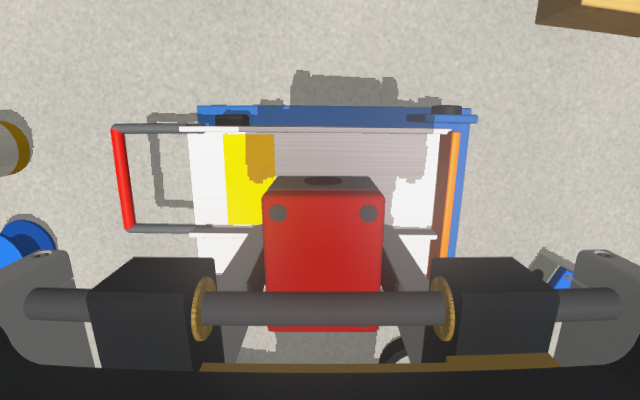

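Held box covers the centre at (323,240). Yellow mark at (250,180), bar at (122,180), lane yawed 2.9°. Both fits put the mark near (558.7,100).

Emit:
drive_tool(rows=[{"offset": [1.3, -15, 0], "spin": 0.3, "jaw": 40}, {"offset": [1.3, -15, 0], "spin": 0, "jaw": 40}, {"offset": [1.3, -15, 0], "spin": 0, "jaw": 40}, {"offset": [1.3, -15, 0], "spin": 0, "jaw": 40}, {"offset": [1.2, -12, 0], "spin": 0, "jaw": 40}, {"offset": [0, 0, 20], "spin": 0, "jaw": 40}, {"offset": [0, 0, 30], "spin": 0, "jaw": 40}, {"offset": [0, 0, 30], "spin": 0, "jaw": 40}, {"offset": [0, 0, 20], "spin": 0, "jaw": 40}, {"offset": [0, 0, 12], "spin": 0, "jaw": 40}, {"offset": [0, 0, 8], "spin": 0, "jaw": 40}, {"offset": [0, 0, 2], "spin": 0, "jaw": 40}, {"offset": [0, 0, 0], "spin": 0, "jaw": 40}, {"offset": [0, 0, 0], "spin": 0, "jaw": 40}])

```text
clock: 8.85
eef_pos: [559.3, 100.7, 171.5]
eef_rot: [-3.141, -0.001, 0.05]
wrist_force: [-0.9, -0.4, -1.0]
finger_gap: 54.6
```

Emit:
drive_tool(rows=[{"offset": [0, 0, 0.5], "spin": 0, "jaw": 40}, {"offset": [0, 0, 0.5], "spin": 0, "jaw": 40}, {"offset": [0, 0, 0.5], "spin": 0, "jaw": 40}, {"offset": [0, 0, 0.5], "spin": 0, "jaw": 40}, {"offset": [0, 0, 0], "spin": 0, "jaw": 40}, {"offset": [0, 0, 0], "spin": 0, "jaw": 40}])

```text
clock: 9.45
eef_pos: [559.0, 100.6, 168.6]
eef_rot: [3.142, 0.0, 0.05]
wrist_force: [0.1, 0.4, -2.7]
finger_gap: 54.6
```

Emit:
drive_tool(rows=[{"offset": [0, 0, 0.4], "spin": 0, "jaw": 40}, {"offset": [0, 0, 0.4], "spin": 0, "jaw": 40}, {"offset": [0, 0, 0.4], "spin": 0, "jaw": 40}, {"offset": [0, 0, 0.4], "spin": 0, "jaw": 40}, {"offset": [0, 0, 0.4], "spin": 0, "jaw": 40}, {"offset": [0, 0, 0], "spin": 0, "jaw": 40}])

```text
clock: 10.05
eef_pos: [559.0, 100.6, 166.6]
eef_rot: [3.142, 0.0, 0.05]
wrist_force: [-0.1, 0.7, -1.4]
finger_gap: 55.1
```

Emit:
drive_tool(rows=[{"offset": [0, 0, 0.4], "spin": 0, "jaw": 40}, {"offset": [0, 0, 0.4], "spin": 0, "jaw": 40}, {"offset": [0, 0, 0], "spin": 0, "jaw": 40}, {"offset": [0, 0, 0], "spin": 0, "jaw": 40}])

```text
clock: 10.45
eef_pos: [559.0, 100.6, 165.8]
eef_rot: [3.142, 0.0, 0.05]
wrist_force: [0.8, -0.2, -1.4]
finger_gap: 54.9
```

Emit:
drive_tool(rows=[{"offset": [0, 0, 0.3], "spin": 0, "jaw": 40}, {"offset": [0, 0, 0.3], "spin": 0, "jaw": 40}, {"offset": [0, 0, 0], "spin": 0, "jaw": 40}, {"offset": [0, 0, 0], "spin": 0, "jaw": 40}])

```text
clock: 10.85
eef_pos: [559.0, 100.6, 165.2]
eef_rot: [-3.142, 0.0, 0.05]
wrist_force: [-0.6, -0.4, -1.6]
finger_gap: 55.1
```

Emit:
drive_tool(rows=[{"offset": [0, 0, 0.3], "spin": 0, "jaw": 40}, {"offset": [0, 0, 0.2], "spin": 0, "jaw": 40}, {"offset": [0, 0, 0], "spin": 0, "jaw": 40}, {"offset": [0, 0, 0], "spin": 0, "jaw": 40}])

```text
clock: 11.25
eef_pos: [559.2, 100.6, 165.2]
eef_rot: [-3.142, -0.001, 0.05]
wrist_force: [-1.4, -0.5, 5.2]
finger_gap: 55.1
```

Contact at about 7 N. I release and go straight up.

Emit:
drive_tool(rows=[{"offset": [0, 0, 0], "spin": 0, "jaw": 58}, {"offset": [0, 0, 0], "spin": 0, "jaw": 64}, {"offset": [0, 0, 0], "spin": 0, "jaw": 72}, {"offset": [0, 0, 0], "spin": 0, "jaw": 78}, {"offset": [0, 0, 0], "spin": 0, "jaw": 78}, {"offset": [0, 0, 0], "spin": 0, "jaw": 78}, {"offset": [0, 0, -5], "spin": 0, "jaw": 78}, {"offset": [0, 0, -15], "spin": 0, "jaw": 78}, {"offset": [0, 0, -25], "spin": 0, "jaw": 78}, {"offset": [0, 0, -30], "spin": 0, "jaw": 78}, {"offset": [0, 0, -25], "spin": 0, "jaw": 78}, {"offset": [0, 0, -10], "spin": 0, "jaw": 78}, {"offset": [0, 0, 0], "spin": 0, "jaw": 78}])

```text
clock: 12.55
eef_pos: [559.2, 100.6, 276.5]
eef_rot: [-3.141, -0.003, 0.05]
wrist_force: [-0.3, -0.5, -0.3]
finger_gap: 78.1
```

```bash
python3 look.py w4
cat >> lane.py <<'E'
f("lid",L&((H<6)|(H>174))&(S>140)&(V>60)&(y>20)&(y<180)&(z>95)&(z<130))
f("reel/can far",L&False)
E
python3 lane.py w4
```

```text
12.6 [558.9 100.6 274.8] [-3.142e+00 -1.000e-03  5.000e-02] [0.11 0.36 1.5  0.   1.27 1.63] [-0.6  -0.05 -0.51] 77.9
yellow 588 [599.7 102.7  61.1] [599.6 102.7] [ 9.5 49.8] 3.0
   dir deg -86.96
bar 1274 [554.6 228.8  65.1] [552.2 229.8] [103.7  11.5] 2.9
   dir deg 3.05
orange 975 [569.4 -88.2  90.2] [567.1 -88.5] [105.9   9.2] 3.1
   dir deg 2.86
green 994 [488.3  42.   90.5] [488.3  41.3] [29.8 35.4] 6.4
   dir deg 77.31
lid 5279 [562.   99.9 110.5] [560.4  99.9] [68.9 54. ] 2.8
   dir deg 3.55
reel/can far 0
```

View pics/w4.png

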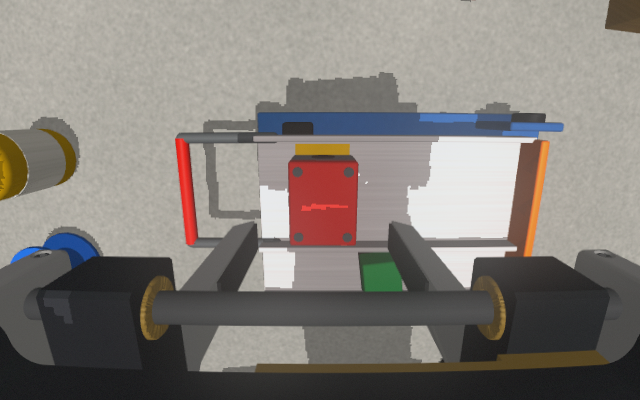

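Lid at (323,205) sits on the mark and square to it, 2.8° against the lane's 2.9°; the green block is at (380,272). Next the bar.

Emit:
drive_tool(rows=[{"offset": [0, -15, 0], "spin": 0, "jaw": 50}, {"offset": [0, -30, 0], "spin": 0, "jaw": 50}, {"offset": [0, -34, 0], "spin": 0, "jaw": 50}, {"offset": [0, -30, 0], "spin": 0, "jaw": 50}, {"offset": [0, -20, 0], "spin": 0, "jaw": 50}, {"offset": [0, 0, 20], "spin": 0, "jaw": 50}, {"offset": [0, 0, 30], "spin": 0, "jaw": 50}, {"offset": [0, 0, 35], "spin": 0, "jaw": 50}, {"offset": [0, 0, 30], "spin": 0, "jaw": 50}, {"offset": [0, 0, 15], "spin": 0, "jaw": 50}, {"offset": [0, 0, 6], "spin": 0, "jaw": 50}, {"offset": [0, 0, 0], "spin": 0, "jaw": 50}])

```text
clock: 13.8
eef_pos: [552.5, 229.8, 138.5]
eef_rot: [3.141, 0.001, 0.05]
wrist_force: [0.2, 0.3, -0.3]
finger_gap: 49.6
```

Emit:
drive_tool(rows=[{"offset": [0, 0, 0], "spin": 0, "jaw": 20}, {"offset": [0, 0, 0], "spin": 0, "jaw": 8}, {"offset": [0, 0, 0], "spin": 0, "jaw": 5}, {"offset": [0, 0, 0], "spin": 0, "jaw": 5}, {"offset": [0, 0, 0], "spin": 0, "jaw": 5}], force=40)

```text
clock: 14.3
eef_pos: [552.6, 229.7, 139.0]
eef_rot: [-3.141, -0.001, 0.05]
wrist_force: [-0.8, 26.6, -1.1]
finger_gap: 13.6
```

```bash
cat > track.py <<'E'
import sys
from h import *
s=manip.read_state(); g=s["eef_pos"]-[0,0,78]
ex0=np.array([-.0513,.9987,0]); hin=np.array([568.4,-89.8,62.])
r=g-hin; th=np.arctan2(r[2],r@ex0)
ex=np.cos(th)*ex0+np.array([0,0,np.sin(th)]); ey=np.array([-.9987,-.0513,0]); ez=np.cross(ex,ey)
print("t",round(s["clock"],2),"tcp",s["eef_pos"].round(1),"F",s["wrist_force"].round(1),"gap",round(s["finger_gap"],1),"theta",round(th,3),"R",round(np.hypot(r@ex0,r[2]),1))
for n in sys.argv[1:]:
    c=eyes.camera(n); W=cloud(c)-hin; hsv=cv2.cvtColor(c["color"],cv2.COLOR_BGR2HSV).astype(int); H,S,V=hsv[...,0],hsv[...,1],hsv[...,2]
    a,b,z=W@ex,W@ey,W@ez
    red=((H<6)|(H>174))&(S>140)&(V>50)&(abs(b)<60)&(a>-10)&(a<260)&(abs(z-48)<10)
    gr=(H>45)&(H<80)&(S>100)&(abs(b-79)<40)&(a>20)&(a<250)&(abs(z-29)<8)
    for k,m in(("box",red),("check",gr)):
        if m.sum()>5: print(n,k,m.sum(),"x",a[m].mean().round(1),"range",np.percentile(a[m],[2,98]).round(0),"y",b[m].mean().round(1),"z",np.median(z[m]).round(1))
E
python3 track.py top wrist side
```

```text
t 14.3 tcp [552.6 229.7 139. ] F [-0.8 26.6 -1.1] gap 13.6 theta -0.003 R 319.9
top box 493 x 187.7 range [162. 214.] y 1.2 z 50.0
top check 179 x 132.8 range [117. 149.] y 80.9 z 30.3
wrist box 3299 x 210.9 range [197. 218.] y -23.0 z 47.8
side box 121 x 195.4 range [168. 218.] y 21.6 z 51.1
side check 123 x 140.3 range [123. 155.] y 79.6 z 30.6
```

Emit:
drive_tool(rows=[{"offset": [0, 0, 0], "spin": 0, "jaw": 5}, {"offset": [0, -0.5, 0], "spin": 0, "jaw": 5}, {"offset": [0, -0.5, 0], "spin": 0, "jaw": 5}, {"offset": [0, 0, 0], "spin": 0, "jaw": 5}])

```text
clock: 14.85
eef_pos: [552.5, 230.9, 139.1]
eef_rot: [-3.141, -0.001, 0.05]
wrist_force: [-0.7, 6.8, 1.3]
finger_gap: 10.9
```

Emit:
drive_tool(rows=[{"offset": [0, 0, -1.6], "spin": 0, "jaw": 5}, {"offset": [0, 0.1, -3.2], "spin": 0, "jaw": 5}, {"offset": [0, 0.1, -3.2], "spin": 0, "jaw": 5}, {"offset": [0, 0.1, -3.2], "spin": 0, "jaw": 5}, {"offset": [0, 0.1, -3.2], "spin": 0, "jaw": 5}, {"offset": [0, 0.2, -3.2], "spin": 0, "jaw": 5}, {"offset": [0, 0.2, -3.2], "spin": 0, "jaw": 5}, {"offset": [0, 0.2, -3.2], "spin": 0, "jaw": 5}, {"offset": [0, 0.3, -3.2], "spin": 0, "jaw": 5}, {"offset": [0, 0.3, -3.2], "spin": 0, "jaw": 5}, {"offset": [0, 0.3, -3.2], "spin": 0, "jaw": 5}, {"offset": [0, 0.4, -3.2], "spin": 0, "jaw": 5}, {"offset": [0, 0.4, -3.2], "spin": 0, "jaw": 5}, {"offset": [0, 0.4, -3.2], "spin": 0, "jaw": 5}, {"offset": [0, 0.5, -3.2], "spin": 0, "jaw": 5}, {"offset": [0, 0.5, -3.2], "spin": 0, "jaw": 5}, {"offset": [0, 0.5, -3.1], "spin": 0, "jaw": 5}, {"offset": [0, 0.2, -1.5], "spin": 0, "jaw": 5}, {"offset": [0, 0, 0], "spin": 0, "jaw": 5}])

```text
clock: 16.75
eef_pos: [552.7, 226.5, 192.6]
eef_rot: [-3.14, -0.0, 0.05]
wrist_force: [2.0, 10.1, -4.5]
finger_gap: 10.7
```

```bash
python3 track.py top
```

```text
t 16.75 tcp [552.7 226.5 192.6] F [ 2.  10.1 -4.5] gap 10.7 theta 0.165 R 321.0
top box 503 x 189.7 range [164. 215.] y 1.1 z 49.9
top check 189 x 134.8 range [118. 151.] y 80.8 z 29.6
```

Emit:
drive_tool(rows=[{"offset": [0, 0.1, -2.1], "spin": 0, "jaw": 5}, {"offset": [0, 0.3, -2.1], "spin": 0, "jaw": 5}, {"offset": [0, 0.3, -2.1], "spin": 0, "jaw": 5}, {"offset": [0, 0.3, -2.1], "spin": 0, "jaw": 5}, {"offset": [0, 0, 0], "spin": 0, "jaw": 5}, {"offset": [0, 0, 0], "spin": 0, "jaw": 5}])

```text
clock: 17.4
eef_pos: [552.8, 225.0, 200.8]
eef_rot: [-3.141, 0.0, 0.05]
wrist_force: [1.8, 5.5, -5.5]
finger_gap: 10.6
```

```bash
python3 track.py top
```

```text
t 17.4 tcp [552.8 225.  200.8] F [ 1.8  5.5 -5.5] gap 10.6 theta 0.191 R 321.0
top box 513 x 190.2 range [164. 215.] y 1.8 z 49.9
top check 189 x 134.9 range [119. 151.] y 80.6 z 29.8
```

Emit:
drive_tool(rows=[{"offset": [0, 0.4, -2.1], "spin": 0, "jaw": 5}, {"offset": [0, 0.4, -2.1], "spin": 0, "jaw": 5}, {"offset": [0, 0.4, -2.1], "spin": 0, "jaw": 5}, {"offset": [0, 0, 0], "spin": 0, "jaw": 5}, {"offset": [0, 0, 0], "spin": 0, "jaw": 5}])

```text
clock: 17.95
eef_pos: [552.8, 223.8, 207.2]
eef_rot: [-3.141, 0.0, 0.05]
wrist_force: [2.7, 6.7, -5.8]
finger_gap: 10.5
```

```bash
python3 track.py top
```

```text
t 17.95 tcp [552.8 223.8 207.2] F [ 2.7  6.7 -5.8] gap 10.5 theta 0.211 R 321.1
top box 491 x 190.4 range [165. 215.] y 0.7 z 49.8
top check 186 x 135.0 range [118. 151.] y 80.7 z 30.1
```

Emit:
drive_tool(rows=[{"offset": [0, 0.45, -2.1], "spin": 0, "jaw": 5}, {"offset": [0, 0.5, -2.1], "spin": 0, "jaw": 5}, {"offset": [0, 0.5, -2.1], "spin": 0, "jaw": 5}, {"offset": [0, 0, 0], "spin": 0, "jaw": 5}, {"offset": [0, 0, 0], "spin": 0, "jaw": 5}])

```text
clock: 18.5
eef_pos: [552.9, 222.4, 213.5]
eef_rot: [-3.141, -0.0, 0.05]
wrist_force: [2.9, 6.8, -4.1]
finger_gap: 11.2
```

```bash
python3 track.py top
```

```text
t 18.5 tcp [552.9 222.4 213.5] F [ 2.9  6.8 -4.1] gap 11.2 theta 0.231 R 321.1
top box 519 x 190.2 range [164. 216.] y 0.7 z 49.7
top check 187 x 135.2 range [119. 151.] y 80.9 z 30.1
```

Emit:
drive_tool(rows=[{"offset": [0, 0.5, -2.1], "spin": 0, "jaw": 5}, {"offset": [0, 0.5, -2.1], "spin": 0, "jaw": 5}, {"offset": [0, 0.5, -2.1], "spin": 0, "jaw": 5}, {"offset": [0, 0, 0], "spin": 0, "jaw": 5}, {"offset": [0, 0, 0], "spin": 0, "jaw": 5}])

```text
clock: 19.05
eef_pos: [553.0, 220.9, 219.8]
eef_rot: [-3.141, 0.0, 0.05]
wrist_force: [2.5, 6.7, -5.8]
finger_gap: 10.5
```

```bash
python3 track.py top
```

```text
t 19.05 tcp [553.  220.9 219.8] F [ 2.5  6.7 -5.8] gap 10.5 theta 0.251 R 321.1
top box 519 x 190.6 range [165. 215.] y 1.0 z 49.9
top check 189 x 135.4 range [119. 151.] y 80.9 z 30.0
```

Emit:
drive_tool(rows=[{"offset": [0, 0.55, -2.1], "spin": 0, "jaw": 5}, {"offset": [0, 0.55, -2.1], "spin": 0, "jaw": 5}, {"offset": [0, 0.55, -2.1], "spin": 0, "jaw": 5}, {"offset": [0, 0, 0], "spin": 0, "jaw": 5}, {"offset": [0, 0, 0], "spin": 0, "jaw": 5}])

```text
clock: 19.6
eef_pos: [553.1, 219.2, 226.1]
eef_rot: [-3.141, 0.0, 0.05]
wrist_force: [2.9, 6.2, -5.6]
finger_gap: 10.7
```

```bash
python3 track.py top
```

```text
t 19.6 tcp [553.1 219.2 226.1] F [ 2.9  6.2 -5.6] gap 10.7 theta 0.271 R 321.2
top box 523 x 188.8 range [162. 214.] y 1.8 z 49.8
top check 188 x 135.4 range [119. 152.] y 80.9 z 29.9
```

Emit:
drive_tool(rows=[{"offset": [0, 0, 0], "spin": 0, "jaw": 5}, {"offset": [0, 0, 0], "spin": 0, "jaw": 5}, {"offset": [0, 0, 0], "spin": 0, "jaw": 5}, {"offset": [0, 0, 0], "spin": 0, "jaw": 5}])

```text
clock: 20.05
eef_pos: [553.1, 219.2, 226.1]
eef_rot: [-3.141, 0.0, 0.05]
wrist_force: [2.3, 6.4, -4.0]
finger_gap: 10.9
```

```bash
python3 track.py top
```

```text
t 20.05 tcp [553.1 219.2 226.1] F [ 2.3  6.4 -4. ] gap 10.9 theta 0.271 R 321.2
top box 524 x 180.4 range [154. 205.] y 1.7 z 49.8
top check 186 x 135.5 range [119. 152.] y 80.8 z 30.0
```

Sliding at about 19 mm/s, check block still. I hold the lane here.

Emit:
drive_tool(rows=[{"offset": [0, 0, 0], "spin": 0, "jaw": 5}, {"offset": [0, 0, 0], "spin": 0, "jaw": 5}, {"offset": [0, 0, 0], "spin": 0, "jaw": 5}, {"offset": [0, 0, 0], "spin": 0, "jaw": 5}, {"offset": [0, 0, 0], "spin": 0, "jaw": 5}, {"offset": [0, 0, 0], "spin": 0, "jaw": 5}, {"offset": [0, 0, 0], "spin": 0, "jaw": 5}, {"offset": [0, 0, 0], "spin": 0, "jaw": 5}, {"offset": [0, 0, 0], "spin": 0, "jaw": 5}, {"offset": [0, 0, 0], "spin": 0, "jaw": 5}])

```text
clock: 21.1
eef_pos: [553.1, 219.2, 226.1]
eef_rot: [-3.141, 0.0, 0.05]
wrist_force: [2.6, 6.3, -3.9]
finger_gap: 10.9
```

```bash
python3 track.py top
```

```text
t 21.1 tcp [553.1 219.2 226.1] F [ 2.6  6.3 -3.9] gap 10.9 theta 0.271 R 321.2
top box 493 x 134.2 range [108. 159.] y 0.7 z 49.8
top check 190 x 135.2 range [118. 152.] y 80.4 z 29.8
```

Emit:
drive_tool(rows=[{"offset": [0, 0, 0], "spin": 0, "jaw": 5}, {"offset": [0, 0, 0], "spin": 0, "jaw": 5}, {"offset": [0, 0, 0], "spin": 0, "jaw": 5}, {"offset": [0, 0, 0], "spin": 0, "jaw": 5}, {"offset": [0, 0, 0], "spin": 0, "jaw": 5}, {"offset": [0, 0, 0], "spin": 0, "jaw": 5}, {"offset": [0, 0, 0], "spin": 0, "jaw": 5}, {"offset": [0, 0, 0], "spin": 0, "jaw": 5}, {"offset": [0, 0, 0], "spin": 0, "jaw": 5}, {"offset": [0, 0, 0], "spin": 0, "jaw": 5}, {"offset": [0, 0, 0], "spin": 0, "jaw": 5}, {"offset": [0, 0, 0], "spin": 0, "jaw": 5}, {"offset": [0, 0, 0], "spin": 0, "jaw": 5}, {"offset": [0, 0, 0], "spin": 0, "jaw": 5}, {"offset": [0, 0, 0], "spin": 0, "jaw": 5}, {"offset": [0, 0, 0], "spin": 0, "jaw": 5}, {"offset": [0, 0, 0], "spin": 0, "jaw": 5}, {"offset": [0, 0, 0], "spin": 0, "jaw": 5}, {"offset": [0, 0, 0], "spin": 0, "jaw": 5}, {"offset": [0, 0, 0], "spin": 0, "jaw": 5}])

```text
clock: 23.15
eef_pos: [553.1, 219.2, 226.1]
eef_rot: [-3.141, 0.0, 0.05]
wrist_force: [3.5, 7.1, -4.1]
finger_gap: 10.9
```

```bash
python3 track.py top
```

```text
t 23.15 tcp [553.1 219.2 226.1] F [ 3.5  7.1 -4.1] gap 10.9 theta 0.271 R 321.2
top box 486 x 32.9 range [ 6. 58.] y 2.6 z 50.2
top check 192 x 135.4 range [119. 152.] y 80.9 z 30.1
```

The box is at the stop. I release and withdraw straight up.

Emit:
drive_tool(rows=[{"offset": [0, 0, 0], "spin": 0, "jaw": 5}, {"offset": [0, 0, 0], "spin": 0, "jaw": 5}, {"offset": [0, 0, 0], "spin": 0, "jaw": 14}, {"offset": [0, 0, 0], "spin": 0, "jaw": 20}, {"offset": [0, 0, 0], "spin": 0, "jaw": 30}, {"offset": [0, 0, 0], "spin": 0, "jaw": 40}, {"offset": [0, 0, 0], "spin": 0, "jaw": 44}, {"offset": [0, 0, 0], "spin": 0, "jaw": 44}, {"offset": [0, 0, -4], "spin": 0, "jaw": 44}, {"offset": [0, 0, -10], "spin": 0, "jaw": 44}, {"offset": [0, 0, -20], "spin": 0, "jaw": 44}, {"offset": [0, 0, -25], "spin": 0, "jaw": 44}, {"offset": [0, 0, -15], "spin": 0, "jaw": 44}, {"offset": [0, 0, 0], "spin": 0, "jaw": 44}, {"offset": [0, 0, 0], "spin": 0, "jaw": 44}, {"offset": [0, 0, 0], "spin": 0, "jaw": 44}])

```text
clock: 24.8
eef_pos: [552.9, 218.8, 299.6]
eef_rot: [3.141, 0.001, 0.05]
wrist_force: [0.2, -0.4, 0.9]
finger_gap: 43.9
```

```bash
sed 's/th=np.arctan2.*/th=0.271/' track.py > track2.py; python3 track2.py top
python3 - <<'E'
from h import *
c=eyes.camera("side"); cv2.imwrite("pics/s9.png",c["color"])
E
```

```text
t 24.8 tcp [552.9 218.8 299.6] F [ 0.2 -0.4  0.9] gap 43.9 theta 0.271 R 347.7
top box 489 x 32.8 range [ 6. 58.] y 2.5 z 50.1
top check 189 x 135.4 range [119. 152.] y 80.7 z 30.4
```

View pics/s9.png

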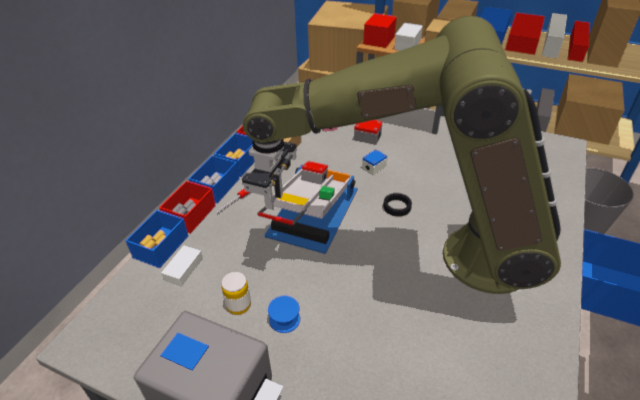

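The side view shows the box at the stop (315,170), the lane raised and the gripper clear above the bar. The white box (375,160), reel (284,312) and can (235,292) have not moved.

```bash
python3 -c "
from cell import manip
print(manip.sign_off())"
```

```text
the job is handed in; nothing more can be done
None
```

The job is handed in at about 25 s on the robot's clock, with the box resting against the orange stop on the raised lane and the gripper clear. `sign_off` gives no verdict, so success rests on my own checks.

- **Placing:** I set the box on the yellow mark, square to within about 0.1° and with about 7 N of contact, then released it.
- **Sliding:** I raised the lane in steps of about 0.02 rad. The box began to slide at about 0.27 rad, and I held the lane there. The box slid down at roughly 50 mm/s.
- **Final state after letting go of the bar:** the box is 33 mm from the hinge, upright and 2.5 mm off the centreline. The check block is unmoved at 135 mm. The lane still stands at about 0.27 rad, and the wrist force is about zero.
- **Bystanders:** the white box, the reel and the can look unmoved in the last side picture; I did not measure them again.

**Checks that failed or disagreed:**
- My first two moves were refused because of incomplete rows; they were reissued and cost no arm motion.
- The first closing on the bar was about 1 mm off and gave a sideways force of 27 N. I moved 1 mm to ease it before lifting.
- The gripper read about 11 mm on the 12 mm bar.
- The wrist and side cameras gave box positions several mm or more away from the top camera's, probably because the box was partly hidden from them. I tracked the slide with the top camera.

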